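# Find the rocking pot lid and press it home

## Task

One of the four identical lids on the stationery pots in the rack was not pressed on properly and rocks. With closed fingertips, test the lids by pressing down near the rim until you find the one that clearly rocks, then press that one straight down in the middle until it is fully home and level. Do not lift any lid, and leave the things round the rack where they are.

Things in the scene. Friction and masses are not known exactly. Their poses are not given: they have to be found in the camera images.
- rack: fixed square wooden rack, 212 x 212 mm, 34 mm high, origin at the centre of its underside on the desk. Four fixed white pots, 68 mm across, stand in its wells, centres 49 mm from the rack's centre along both its x and y axes. They stand at differing heights: the tops of their lids lie 105 to 119 mm above the desk, and height does not tell which lid is loose
- lid_a_top (a point): middle of the top of the first lid; z is the lid's own upward axis. Each lid is a flat round wooden disc, 76 mm across and 24 mm deep, with a small flat brass dot in the middle of its top. Three lids are firm and do not move when pressed; one, in any well and under any of the four names, is loose: it starts level, 5 mm short of home
- lid_b_top (a point): middle of the top of the second lid; z is the lid's own upward axis. As the first. Testing: pressed about 26 mm from its middle with 2 to 6 N, the loose lid leans about 0.15 rad (8 degrees) towards the finger, which sinks 3 to 4.5 mm; it springs level again when let go. A firm lid stays level
- lid_c_top (a point): middle of the top of the third lid; z is the lid's own upward axis. As the first. Seating: pressed in its middle the loose lid yields at about 10 to 15 N and slides 5 mm straight down to a hard stop (20 to 22 N makes sure of it), stays there when let go and no longer rocks
- lid_d_top (a point): middle of the top of the fourth lid; z is the lid's own upward axis. As the first
- ink_bottle: square ink bottle with a black cap standing beside the rack, 47 x 46 x 56 mm, origin at the centre of its underside; a bystander
- eraser: rubber in a paper sleeve lying beside the rack, 20 x 48 x 12 mm, origin at the centre of its underside; a bystander
- letter_opener: brass letter opener with a pale grip lying beside the rack, 20 x 225 x 14 mm, origin at the centre of its underside; a bystander

How it is judged:
By the outcome, as a careful person would: the job done as asked, in the order asked, and still so for the second after the job is handed in, with the robot touching nothing.
It also fails if it takes over 51 s, if anything falls off the work surface, if the arm or the gripper's body presses on something with over 40 N, if the wrist force passes 120 N, or if a joint passes its speed limit or range.

## Robot

A 6-joint arm with a two-finger parallel gripper is mounted at the origin on a cart in front of the work surface, level with it; the furniture and walls round the work are solid. World frame = base frame: x ahead of the robot, y to its left, z up, the work surface at z = 0. Lengths are in m, angles in rad, forces in N, time in s.
With the tool pointing down it reaches from about 0.4 to 0.825 m from the base axis. Payload 7 kg.
Tool frame: the origin (TCP) lies at the very end of the fingers, on their centre line; the grasp point (between the pads) lies 19 mm behind it (r.tcp_to_grasp is the distance from the TCP to the grasp point, in m); z points along the fingers, y is the line along which they close (so a half turn about z gives the same grasp; the last joint's range is limited). The gripper opens to 85 mm and grips with 20 to 120 N. Pads are 22 mm wide; open, the fingers measure 114 mm over their backs; the gripper's body (76 mm by 85 mm) begins 54 mm behind the grasp point. The pads swing forward as they close: fully open they stand 13 mm farther back than shut.
Start: joints at [-0.942, 0.359, 0.012, 0, -1.224, -0.288], TCP at [0.226, -0.636, 0.231] pointing down, gripper open.
Joint ranges: [-3.07, 3.07], [-1.43, 2.12], [-1.02, 1.25], [-3.03, 1.67], [-3.05, -0], [-3.03, 3.03]. Speed limits (rad/s): [2.39, 2.39, 3.01, 3.14, 3.14, 3.14].

## Interface

Orientations are given as a rotation vector (axis times angle).
In Python, from station import r, cams, regions_of, pinpoint gives the robot as it stands.
- The arm moves only by the shell command python3 -m jog 'ROWS' [OPENING] [FORCE]. ROWS is JSON, a list of rows, each an object with "linear": the shift along the world's x, y, z in units of 20 cm (1.0 is 20 cm), a list of three; "rot": the turn, a rotation vector about the world's x, y, z in units of 60 degrees (1.0 is 60 degrees), a list of three. A call has 1 to 10 rows; each row shifts and turns the commanded pose from where the row before left it; what a row does not reach is not made up. A row lasts 1/12 s, in which the tool goes at most 41.7 mm and 7.16 degrees, less where a joint would pass 70% of its speed; a pose out of reach is approached as far as the arm can. A call with a number of a shift or a turn outside -1 to 1 is refused whole. A call with a gripper value outside its range is refused whole. OPENING is the gripper command: -1 is shut, 1 is fully open, values between are in proportion, set as the call begins (- or left out, the last holds). The fingers move at their own pace and stop on an object; FORCE is the grip in N (left out, the last holds). Time passes only in rows, so rows that do not move let the fingers close. It gives the time, the measured TCP pose, the force, the opening and the grip force at its end, in the units of the state.
- r.get_state(): the state, without advancing time (a new reading comes with each control period).
- cams.get_image(name): name is "scene" or "top" or "wrist"; returns a dict with "image" (420x560x3 uint8, red, green, blue), "range_z" (420x560 float32, m along the optical axis (not along the pixel's ray), 0 where there is no reading), "mtx" (3x3 intrinsics, pixels), "rvec" (rotation vector, rad) and "tvec" (3), from world to camera coordinates, as OpenCV has them. Camera axes: x right, y down, z forward; pixel columns grow to the right and rows downward; lengths in m; the calibration is good to about 2 mm. The wrist camera is an equidistant fisheye: a pixel r from the principal point sees the ray r / f radians off the axis. A picture is of the moment at which its call begins.
- r.job_done(): hands the job in; it is judged then, once.
Trained networks look in the newest picture that a camera, given by its name, has taken for a name from the list of things; names that differ only in an ending like _2 or _b are one class to them, and where a whole thing is asked for, a point or a joint stands for the part that bears it (a point fixed in the world has none). Each returns a list of dicts, best first, with "p" (0 to 1); they miss things now and then, are a little off and sometimes report something else, mostly with a low value. They report only what shows in the picture. A call takes as long as a camera call.
- regions_of(label, camera): "mask" (420x560 bool, what is visible of it) and "at" ([column, row] in pixels, amid what is visible of it).
- pinpoint(label, camera): "at" ([column, row] in pixels: a listed point, or the origin of a listed thing).
The state is a dict: "t": time; "joint_positions": joint angles; "qvel": joint speeds; "joint_torque": joint torques, N m; "eef_pos": TCP position; "tool_rot": TCP orientation; "wrist_force": force on the tool from outside, world axes, zero at the start; "moment": the same for the moment, N m; "opening": finger opening in m; "finger_force": force on a finger pad.
Only numpy, scipy, OpenCV 4.12 (cv2) and the standard library are available. Lean on these libraries where they do the work, as an engineer would, in place of code of your own. Each camera call takes 0.05 s, during which the arm holds its last target. There are 200 camera calls.

## Working session

There is one attempt and no reset: what is moved stays moved. The work goes in short steps, Python scripts to look and compute and a shell command to move; the robot and the scene stay as the last step left them, time stands still between calls to the robot, and variables do not carry over. Pictures are saved under pics/ and viewed, at most 10 in all, crops included, and the job is handed in when it is done.

```bash
mkdir -p pics; cat > h.py <<'E'
import numpy as np, cv2
from station import r, cams, regions_of, pinpoint
def world(c,px):
    u,v=int(round(px[0])),int(round(px[1])); z=c['range_z'][v-1:v+2,u-1:u+2]; z=np.median(z[z>0])
    K=c['mtx']; p=np.array([(px[0]-K[0,2])/K[0,0]*z,(px[1]-K[1,2])/K[1,1]*z,z])
    R=cv2.Rodrigues(np.array(c['rvec'],float))[0]; return R.T@(p-np.array(c['tvec']).ravel())
def save(c,n): cv2.imwrite('pics/'+n,cv2.cvtColor(c['image'],cv2.COLOR_RGB2BGR))
E
python3 - <<'E'
from h import *
np.set_printoptions(precision=4,suppress=True)
for n in('top','scene'):
    c=cams.get_image(n);save(c,n+'0.png')
    for l in('lid_a_top','rack','ink_bottle','eraser','letter_opener'):
        for d in pinpoint(l,n)[:6]: print(n,l,round(d['p'],2),np.round(d['at'],1),world(c,d['at']))
s=r.get_state();print(s['t'],s['eef_pos'],s['tool_rot'],s['wrist_force'],s['opening'])
E
```

```text
top lid_a_top 0.56 [219.7 179.3] [0.6112 0.1382 0.1082]
top rack 0.69 [246.3 203. ] [0.567  0.0857 0.0346]
top ink_bottle 0.83 [175.4 206.5] [0.5562 0.2472 0.0552]
top ink_bottle 0.69 [250.1 203.7] [0.5653 0.0767 0.0354]
top eraser 0.67 [190.6 246. ] [0.4656 0.2197 0.0108]
top letter_opener 0.94 [317.3 184.5] [ 0.6168 -0.0856  0.002 ]
scene lid_a_top 0.61 [201.4 208.4] [0.6102 0.1481 0.1059]
scene rack 0.74 [244.4 245.4] [0.4875 0.1168 0.1056]
scene ink_bottle 0.63 [163.1 284.7] [0.5304 0.2645 0.0378]
scene eraser 0.64 [200.6 309.7] [0.4657 0.2216 0.0113]
scene eraser 0.59 [242.6 180.3] [0.6407 0.0465 0.1089]
scene letter_opener 0.85 [298.7 204.3] [ 0.6206 -0.0746 -0.0007]
0.6 [ 0.2256 -0.6361  0.2313] [ 0.5328 -3.096  -0.    ] [-0.6963  0.194   0.9604] 0.0856033293740849
```

View pics/top0.png

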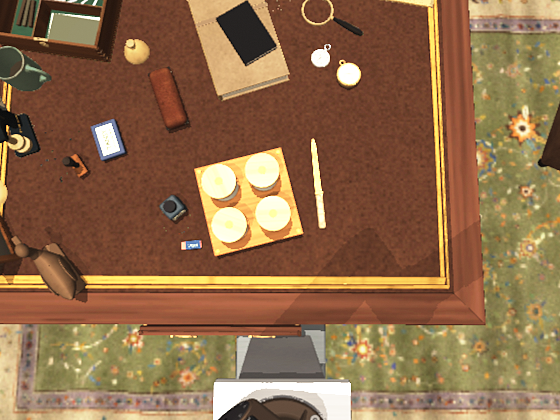

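View pics/scene0.png

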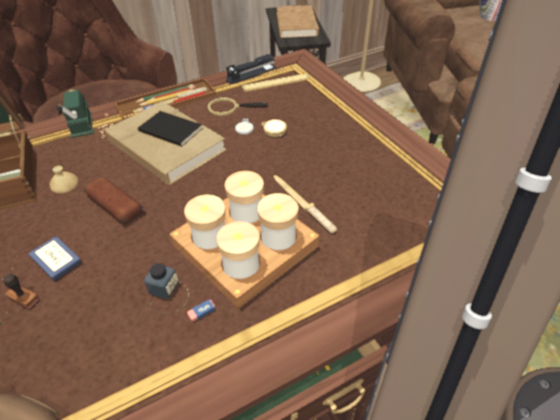

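The top view shows lids at about (219,181), (262,171), (229,225) and (273,213). The ink bottle is at (174,207), the eraser at (191,245) and the opener at (318,184). The network only found one lid, so I'll measure all four from depth.

```bash
python3 - <<'E'
from h import *
np.set_printoptions(precision=4,suppress=True)
for n in('top','scene'):
    c=cams.get_image(n);z=c['range_z'];K=c['mtx'];R=cv2.Rodrigues(np.array(c['rvec'],float))[0]
    v,u=np.mgrid[:420,:560];P=np.stack([(u-K[0,2])/K[0,0]*z,(v-K[1,2])/K[1,1]*z,z],-1)-np.array(c['tvec']).ravel()
    W=P@R
    m=(z>0)&(W[...,2]>.1)&(W[...,2]<.124)&(W[...,0]>.42)&(W[...,0]<.72)&(W[...,1]>-.05)&(W[...,1]<.2)
    k,lab=cv2.connectedComponents(m.astype(np.uint8))
    for i in range(1,k):
        q=W[lab==i]
        if len(q)<100: continue
        t=q[q[:,2]>np.median(q[:,2])-.003]
        (cc,rad)=cv2.minEnclosingCircle(t[:,:2].astype(np.float32))
        print(n,len(q),'mean',t.mean(0),'circ',np.array(cc),rad,'zstd',t[:,2].std())
E
```

```text
top 939 mean [0.633  0.046  0.1105] circ [0.6333 0.0462] 0.03808902949094772 zstd 0.0013053294590642413
top 937 mean [0.6084 0.1405 0.1079] circ [0.6087 0.1408] 0.03801899775862694 zstd 0.0013398133122432799
top 966 mean [0.5381 0.0215 0.1128] circ [0.5387 0.0212] 0.03796122223138809 zstd 0.0013425170473277581
top 961 mean [0.5138 0.116  0.1074] circ [0.5138 0.1165] 0.037910521030426025 zstd 0.001380358861322098
scene 855 mean [0.6294 0.0496 0.1089] circ [0.6311 0.0468] 0.0396466925740242 zstd 0.0010684846382132214
scene 951 mean [0.6051 0.144  0.1062] circ [0.607  0.1426] 0.039158254861831665 zstd 0.0010601983785174468
scene 1051 mean [0.535  0.0249 0.1114] circ [0.5367 0.0239] 0.03872375562787056 zstd 0.0010750106540693054
scene 1122 mean [0.5102 0.1196 0.1061] circ [0.512  0.1189] 0.0383659265935421 zstd 0.001073648080059159
```

```bash
python3 -m jog '[{"linear":[0.084,0.166,0]},{"linear":[0.084,0.166,0]},{"linear":[0.084,0.166,0]},{"linear":[0.084,0.166,0]},{"linear":[0.084,0.166,0]},{"linear":[0.084,0.166,0]},{"linear":[0.084,0.166,0]},{"linear":[0.084,0.166,0]},{"linear":[0.084,0.166,0]},{"linear":[0.084,0.166,0]}]' -1 40; python3 -m jog '[{"linear":[0.084,0.166,0]},{"linear":[0.084,0.166,0]},{"linear":[0.084,0.166,0]},{"linear":[0.084,0.166,0]},{"linear":[0.084,0.166,0]},{"linear":[0.084,0.166,0]},{"linear":[0.084,0.166,0]},{"linear":[0.084,0.166,0]},{"linear":[0.084,0.166,0]},{"linear":[0.084,0.166,0]},{"linear":[0,0,0]}]' | tail -30; python3 -m jog '[{"linear":[0,0,0]},{"linear":[0,0,0]}]'
```

```text
$[0]: bad value
$[0]: bad value
$[0]: bad value
```

```bash
python3 -m jog '[{"linear":[0.084,0.166,0],"rot":[0,0,0]},{"linear":[0.084,0.166,0],"rot":[0,0,0]},{"linear":[0.084,0.166,0],"rot":[0,0,0]},{"linear":[0.084,0.166,0],"rot":[0,0,0]},{"linear":[0.084,0.166,0],"rot":[0,0,0]},{"linear":[0.084,0.166,0],"rot":[0,0,0]},{"linear":[0.084,0.166,0],"rot":[0,0,0]},{"linear":[0.084,0.166,0],"rot":[0,0,0]},{"linear":[0.084,0.166,0],"rot":[0,0,0]},{"linear":[0.084,0.166,0],"rot":[0,0,0]}]' -1 40
```

```text
t: 1.53
eef_pos: [0.3941, -0.3025, 0.2317]
tool_rot: [-0.532, 3.095, -0.001]
wrist_force: [0.5, -0.6, 0.4]
opening: -0.0001
finger_force: 0.0
```

```bash
python3 -m jog '[{"linear":[0.0845,0.1655,0],"rot":[0,0,0]},{"linear":[0.0845,0.1655,0],"rot":[0,0,0]},{"linear":[0.0845,0.1655,-0.04],"rot":[0,0,0]},{"linear":[0.0845,0.1655,-0.04],"rot":[0,0,0]},{"linear":[0.0845,0.1655,-0.04],"rot":[0,0,0]},{"linear":[0.0845,0.1655,-0.04],"rot":[0,0,0]},{"linear":[0.0845,0.1655,-0.04],"rot":[0,0,0]},{"linear":[0.0845,0.1655,-0.04],"rot":[0,0,0]},{"linear":[0.0845,0.1655,-0.04],"rot":[0,0,0]},{"linear":[0.0845,0.1655,-0.04],"rot":[0,0,0]}]'; python3 -m jog '[{"linear":[0,0,-0.1],"rot":[0,0,0]},{"linear":[0,0,-0.05],"rot":[0,0,0]},{"linear":[0,0,-0.05],"rot":[0,0,0]},{"linear":[0,0,0],"rot":[0,0,0]},{"linear":[0,0,0],"rot":[0,0,0]}]'
```

```text
t: 2.37
eef_pos: [0.5632, 0.0288, 0.1673]
tool_rot: [-0.533, 3.095, 0.0]
wrist_force: [0.8, -1.1, 0.7]
opening: 0.0002
finger_force: 0.0
t: 2.78
eef_pos: [0.5622, 0.0259, 0.1274]
tool_rot: [0.531, -3.096, 0.001]
wrist_force: [-0.3, 0.7, 0.5]
opening: 0.0001
finger_force: 0.0
```

```bash
python3 -m jog '[{"linear":[0,0,-0.03],"rot":[0,0,0]},{"linear":[0,0,-0.03],"rot":[0,0,0]},{"linear":[0,0,0],"rot":[0,0,0]}]'; for i in 1; do python3 -m jog '[{"linear":[0,0,-0.005],"rot":[0,0,0]},{"linear":[0,0,0],"rot":[0,0,0]},{"linear":[0,0,0],"rot":[0,0,0]}]';  python3 -m jog '[{"linear":[0,0,-0.005],"rot":[0,0,0]},{"linear":[0,0,0],"rot":[0,0,0]},{"linear":[0,0,0],"rot":[0,0,0]}]';done | egrep 'eef|wrist'
```

```text
t: 3.03
eef_pos: [0.5621, 0.0263, 0.1147]
tool_rot: [0.531, -3.096, -0.0]
wrist_force: [-0.7, -0.3, -0.8]
opening: -0.0
finger_force: 0.0
eef_pos: [0.5627, 0.0268, 0.1145]
wrist_force: [0.2, 0.2, 0.1]
eef_pos: [0.5626, 0.0269, 0.1133]
wrist_force: [-1.0, 0.5, -0.6]
```

```bash
python3 -m jog '[{"linear":[0,0,-0.005],"rot":[0,0,0]},{"linear":[0,0,0],"rot":[0,0,0]},{"linear":[0,0,0],"rot":[0,0,0]}]' | egrep 'eef|wrist';  python3 -m jog '[{"linear":[0,0,-0.005],"rot":[0,0,0]},{"linear":[0,0,0],"rot":[0,0,0]},{"linear":[0,0,0],"rot":[0,0,0]}]'| egrep 'eef|wrist'
```

```text
eef_pos: [0.5625, 0.0268, 0.1122]
wrist_force: [-0.5, -0.2, -0.7]
eef_pos: [0.5627, 0.0269, 0.1113]
wrist_force: [0.3, 0.6, -0.5]
```

```bash
python3 -m jog '[{"linear":[0,0,-0.005],"rot":[0,0,0]},{"linear":[0,0,0],"rot":[0,0,0]},{"linear":[0,0,0],"rot":[0,0,0]}]' | egrep 'eef|wrist';  python3 -m jog '[{"linear":[0,0,-0.005],"rot":[0,0,0]},{"linear":[0,0,0],"rot":[0,0,0]},{"linear":[0,0,0],"rot":[0,0,0]}]'| egrep 'eef|wrist'
```

```text
eef_pos: [0.5626, 0.0268, 0.1103]
wrist_force: [-0.8, -0.3, 1.9]
eef_pos: [0.5626, 0.0268, 0.1093]
wrist_force: [-1.1, 0.2, 3.3]
```

```bash
python3 -m jog '[{"linear":[0,0,-0.005],"rot":[0,0,0]},{"linear":[0,0,0],"rot":[0,0,0]},{"linear":[0,0,0],"rot":[0,0,0]}]' | egrep 'eef|wrist';  python3 -m jog '[{"linear":[0,0,-0.004],"rot":[0,0,0]},{"linear":[0,0,0],"rot":[0,0,0]},{"linear":[0,0,0],"rot":[0,0,0]}]'| egrep 'eef|wrist|t:'
```

```text
eef_pos: [0.5627, 0.0268, 0.1088]
wrist_force: [-1.5, -0.5, 6.8]
t: 5.03
eef_pos: [0.5627, 0.0267, 0.1086]
tool_rot: [-0.533, 3.095, -0.0]
wrist_force: [-4.8, 0.2, 9.8]
```

```bash
cat > tilt.py <<'E'
from h import *
import sys
np.set_printoptions(precision=4,suppress=True)
C=dict(A=(.633,.0465),B=(.608,.1415),C=(.538,.022),D=(.513,.1175))
for n in('top','scene'):
    c=cams.get_image(n);z=c['range_z'];K=c['mtx'];R=cv2.Rodrigues(np.array(c['rvec'],float))[0]
    v,u=np.mgrid[:420,:560];W=(np.stack([(u-K[0,2])/K[0,0]*z,(v-K[1,2])/K[1,1]*z,z],-1)-np.array(c['tvec']).ravel())@R
    for k,xy in C.items():
        q=W[(np.hypot(W[...,0]-xy[0],W[...,1]-xy[1])<.034)&(W[...,2]>.095)&(W[...,2]<.125)]
        if len(q)<60: print(n,k,'few');continue
        q=q[abs(q[:,2]-np.median(q[:,2]))<.008]
        A=np.c_[q[:,:2]-xy,np.ones(len(q))];s=np.linalg.lstsq(A,q[:,2],rcond=None)[0];print(n,k,len(q),'slope',s[:2],'z',s[2])
    save(c,sys.argv[1]+n+'.png')
E
python3 tilt.py c1
```

```text
top A few
top B few
top C 349 slope [-0.1444 -0.0367] z 0.11324961492826544
top D 414 slope [-0.0023 -0.0057] z 0.10733103377649925
scene A 340 slope [-0.0048 -0.0021] z 0.10906112448052396
scene B 701 slope [0.0033 0.0003] z 0.10635845835444688
scene C 612 slope [-0.1294 -0.0285] z 0.11196280525589658
scene D 858 slope [ 0.0006 -0.0023] z 0.10618541628660748
```

Lid C (near right) clearly leans 0.15 rad towards the finger while the others stay level. I'll lift off, check that it springs level again, and go to its middle.

```bash
python3 -m jog '[{"linear":[0,0,0.05],"rot":[0,0,0]},{"linear":[0,0,0.05],"rot":[0,0,0]},{"linear":[-0.062,-0.022,0],"rot":[0,0,0]},{"linear":[-0.062,-0.022,0],"rot":[0,0,0]},{"linear":[0,0,0],"rot":[0,0,0]},{"linear":[0,0,0],"rot":[0,0,0]},{"linear":[0,0,0],"rot":[0,0,0]}]'; python3 tilt.py c2
```

```text
t: 5.72
eef_pos: [0.5384, 0.0183, 0.1281]
tool_rot: [-0.533, 3.095, 0.0]
wrist_force: [0.1, -1.2, -0.2]
opening: -0.0001
finger_force: 0.0
top A few
top B few
top C few
top D few
scene A 499 slope [-0.0025  0.0003] z 0.10904950123297019
scene B 714 slope [0.0042 0.0011] z 0.10632488884272122
scene C 627 slope [-0.0043 -0.0003] z 0.11154618413672875
scene D 854 slope [-0.0021  0.0001] z 0.10612075238615634
```

View pics/c2scene.png

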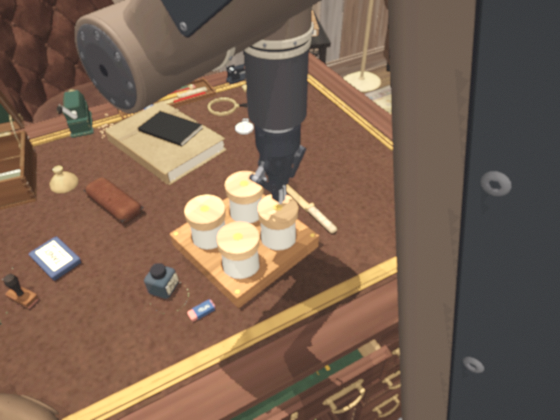

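The picture shows the closed fingertips over lid C at about (280,200), and the lid is level again. I'll centre y and press.

```bash
python3 -m jog '[{"linear":[-0.003,0.02,-0.03],"rot":[0,0,0]},{"linear":[0,0,-0.03],"rot":[0,0,0]},{"linear":[0,0,-0.01],"rot":[0,0,0]},{"linear":[0,0,0],"rot":[0,0,0]},{"linear":[0,0,0],"rot":[0,0,0]}]'| egrep 'eef|wrist';  python3 -m jog '[{"linear":[0,0,-0.01],"rot":[0,0,0]},{"linear":[0,0,0],"rot":[0,0,0]},{"linear":[0,0,0],"rot":[0,0,0]}]'| egrep 'eef|wrist'
```

```text
eef_pos: [0.537, 0.022, 0.1131]
wrist_force: [-0.5, 0.1, -0.3]
eef_pos: [0.5374, 0.0221, 0.1118]
wrist_force: [-0.7, -0.0, 2.9]
```

```bash
python3 -m jog '[{"linear":[0,0,-0.005],"rot":[0,0,0]},{"linear":[0,0,0],"rot":[0,0,0]},{"linear":[0,0,0],"rot":[0,0,0]}]' | egrep 'eef|wrist';  python3 -m jog '[{"linear":[0,0,-0.005],"rot":[0,0,0]},{"linear":[0,0,0],"rot":[0,0,0]},{"linear":[0,0,0],"rot":[0,0,0]}]'| egrep 'eef|wrist|t:'
```

```text
eef_pos: [0.5375, 0.0221, 0.1114]
wrist_force: [-2.5, 0.7, 7.6]
t: 6.98
eef_pos: [0.5375, 0.0221, 0.1106]
tool_rot: [-0.533, 3.095, -0.0]
wrist_force: [-2.8, 0.9, 10.5]
```

```bash
python3 -m jog '[{"linear":[0,0,-0.005],"rot":[0,0,0]},{"linear":[0,0,-0.005],"rot":[0,0,0]},{"linear":[0,0,0],"rot":[0,0,0]},{"linear":[0,0,0],"rot":[0,0,0]}]' | egrep 'eef|wrist';  python3 -m jog '[{"linear":[0,0,-0.005],"rot":[0,0,0]},{"linear":[0,0,0],"rot":[0,0,0]},{"linear":[0,0,0],"rot":[0,0,0]}]'| egrep 'eef|wrist|t:'
```

```text
eef_pos: [0.5375, 0.0221, 0.1087]
wrist_force: [-3.6, 0.6, 12.2]
t: 7.57
eef_pos: [0.5375, 0.022, 0.1077]
tool_rot: [-0.533, 3.095, -0.0]
wrist_force: [-3.6, 0.5, 11.6]
```

It's sliding at about 12 N; I'll continue to the hard stop.

```bash
python3 -m jog '[{"linear":[0,0,-0.005],"rot":[0,0,0]},{"linear":[0,0,0],"rot":[0,0,0]},{"linear":[0,0,0],"rot":[0,0,0]}]' | egrep 'eef|wrist';  python3 -m jog '[{"linear":[0,0,-0.005],"rot":[0,0,0]},{"linear":[0,0,0],"rot":[0,0,0]},{"linear":[0,0,0],"rot":[0,0,0]}]'| egrep 'eef|wrist|t:'
```

```text
eef_pos: [0.5375, 0.0221, 0.107]
wrist_force: [-5.1, 1.1, 13.5]
t: 8.07
eef_pos: [0.5376, 0.022, 0.1068]
tool_rot: [-0.534, 3.094, -0.001]
wrist_force: [-8.2, 0.7, 22.1]
```

The fingertip travelled 5 mm and the force rose to 22 N at the hard stop. I'll lift, move aside and verify.

```bash
python3 -m jog '[{"linear":[0,0,0.02],"rot":[0,0,0]},{"linear":[0,0,0.1],"rot":[0,0,0]},{"linear":[0,0,0.2],"rot":[0,0,0]},{"linear":[0,0,0.2],"rot":[0,0,0]},{"linear":[-0.03,-0.2,0],"rot":[0,0,0]},{"linear":[-0.03,-0.2,0],"rot":[0,0,0]},{"linear":[-0.03,-0.2,0],"rot":[0,0,0]},{"linear":[-0.03,-0.2,0],"rot":[0,0,0]},{"linear":[-0.03,-0.2,0],"rot":[0,0,0]},{"linear":[0,0,0],"rot":[0,0,0]}]'; python3 -m jog '[{"linear":[-0.06,-0.19,0],"rot":[0,0,0]},{"linear":[-0.06,-0.19,0],"rot":[0,0,0]},{"linear":[-0.06,-0.19,0],"rot":[0,0,0]},{"linear":[-0.06,-0.19,0],"rot":[0,0,0]},{"linear":[0,0,0],"rot":[0,0,0]},{"linear":[0,0,0],"rot":[0,0,0]}]'; python3 tilt.py c3
```

```text
t: 8.9
eef_pos: [0.5055, -0.1831, 0.2082]
tool_rot: [0.526, -3.096, 0.001]
wrist_force: [0.2, 0.7, -0.4]
opening: 0.0001
finger_force: 0.0
t: 9.4
eef_pos: [0.458, -0.3318, 0.2079]
tool_rot: [0.526, -3.096, -0.001]
wrist_force: [0.7, 0.5, -0.4]
opening: 0.0001
finger_force: 0.0
top A 746 slope [-0.0051 -0.0014] z 0.11045664454600293
top B 754 slope [-0.0001 -0.0036] z 0.1078604084512251
top C 771 slope [ 0.0044 -0.    ] z 0.10800068212157121
top D 784 slope [-0.0011  0.0024] z 0.10740124582506633
scene A 605 slope [ 0.0036 -0.0015] z 0.10898612597703312
scene B 709 slope [0.0035 0.001 ] z 0.1062853455924733
scene C 718 slope [-0.0001  0.0009] z 0.10677540788961928
scene D 857 slope [-0.001  -0.0018] z 0.1061140288421765
```

View pics/c3top.png

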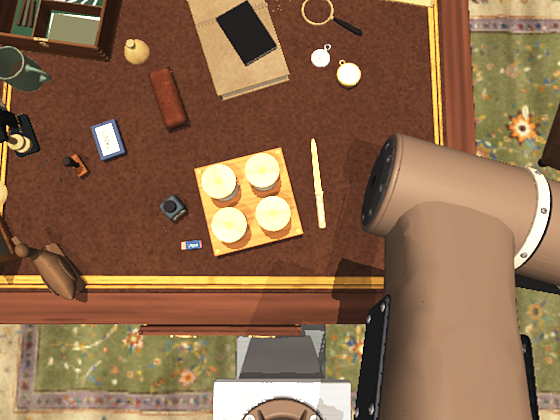

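The top view shows all four lids level, with lid C at (273,213) about 4.8 mm lower than before and the things round the rack unmoved. The arm is clear.

```bash
python3 -c "
from station import r
print(r.job_done())"
```

```text
the job is handed in; nothing more can be done
None
```

The near-right lid was the loose one: it leaned about 0.15 rad when pressed near the rim, so I pressed its middle to the hard stop at 22 N, and it is now level and about 5 mm lower; the job is handed in with the things round the rack untouched (I didn't press the other three lids, or re-test this one for rocking).

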